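# Release the safety catch and open the gear unit's hood

### The arm

A 6-joint arm with a two-finger parallel gripper is mounted at the origin on a cart in front of the work surface, level with it; the furniture and walls round the work are solid. World frame = base frame: x ahead of the robot, y to its left, z up, the work surface at z = 0. Lengths are in m, angles in rad, forces in N, time in s.
With the tool pointing down it reaches from about 0.375 to 0.9 m from the base axis. Payload 3.1 kg.
Tool frame: the origin (TCP) lies at the very end of the fingers, on their centre line; the grasp point (between the pads) lies 19 mm behind it (robot.hold_point_z is the z of the grasp point in the tool frame, in m); z points along the fingers, y is the direction in which the jaws open and shut (so a half turn about z gives the same grasp; the last joint's range is limited). The gripper opens to 87 mm and grips with 3 to 60 N. Pads are 19 mm wide; open, the fingers measure 117 mm over their backs; the gripper's body (75 mm by 190 mm) begins 51 mm behind the grasp point.
Start: joints at [1.159, 0.527, 1.433, -0, 1.181, -0.178], TCP at [0.145, 0.608, 0.223] pointing down, gripper open.
Joint ranges: [-3.08, 3.08], [-0.75, 2.2], [0.22, 2.44], [-1.43, 4.57], [0, 2.65], [-2.85, 2.85]. Speed limits (rad/s): [2.79, 2.79, 3.14, 3.14, 3.14, 3.14].

### API

Orientations are given as a unit quaternion [x, y, z, w].
In Python, from rig import robot, viewer, spotter gives the robot as it stands.
- The arm moves only by the shell command python3 -m crank 'ROWS' [FORCE]. ROWS is text: rows parted by semicolons, each of 7 numbers parted by spaces: the turn, a rotation vector about the tool's x, y, z in units of 5 degrees (1.0 is 5 degrees), then the shift along the tool's x, y, z in units of 40 mm (1.0 is 40 mm), then the gripper's target within -1 to 1 (shut at 1, half-way at 0, fully open at -1). A call has 1 to 5 rows; each row shifts and turns the pose as measured when the row begins, along the tool's axes as they then stand; what a row does not reach is not made up. A row lasts 1/8 s, in which the tool goes at most 62.5 mm and 10.7 degrees, less where a joint would pass 70% of its speed; a pose out of reach is approached as far as the arm can. A call is refused whole if a number of a shift passes 1 or a number of a turn 1, either way. A call with a gripper value outside its range is refused whole. The fingers move at their own pace and stop on an object; FORCE is the grip in N (left out, the last holds). Time passes only in rows, so rows that do not move let the fingers close. It gives the time, the measured TCP pose, the force and the opening at its end, in the units of the state.
- robot.get_obs(): the state, without advancing time (a new reading comes with each control period).
- viewer.camera(name): name is "scene" or "side" or "wrist"; returns a dict with "img" (400x640x3 uint8, red, green, blue), "camera_matrix" (3x3 intrinsics, pixels), "distortion" ([k1, k2, p1, p2, k3] as OpenCV has them; the pictures are not rectified), "xyz" and "attitude" of the camera in the world. Camera axes: x right, y down, z forward; pixel columns grow to the right and rows downward; lengths in m; the calibration is good to about 2 mm. A picture is of the moment at which its call begins. There is no depth.
- robot.hand_in(): hands the job in, once; it reports no verdict.
Trained networks look in a picture, given as the dict that the camera call returned (one of the last four; its "shot" number tells which), for a name from the list of things; names that differ only in an ending like _2 or _b are one class to them, and where a whole thing is asked for, a point or a joint stands for the part that bears it (a point fixed in the world has none). Each returns a list of dicts, best first, with "score" (0 to 1); they miss things now and then, are a little off and sometimes report something else, mostly with a low value. They report only what shows in the picture. A call takes as long as a camera call.
- spotter.boxes_of(name, picture): "at" ([x, y, z] in m, in the coordinates of the camera as it stood for that picture, good to about 4 mm: the middle of the surface that is visible of it).
The state is a dict: "time": time; "q": joint angles; "joint_velocities": joint speeds; "joint_torque": joint torques, N m; "position": TCP position; "tool_rot": TCP orientation; "ft_force": force on the tool from outside, world axes, zero at the start; "moment": the same for the moment, N m; "grip_width": finger opening in m.
Only numpy, scipy, OpenCV 4.12 (cv2) and the standard library are available. Lean on these libraries where they do the work, as an engineer would, in place of code of your own. Each camera call takes 0.05 s, during which the arm holds its last target.

### The job

The green hood of the small gear unit on the bench stands ajar and is held by a red sprung safety catch under the middle of its raised front edge. Reach under that edge, push the catch to the left as seen from the robot (the way the yellow arrow on the hood points) and, holding it aside, lift the hood until it stands at least 50 degrees open; then let go and draw back, leaving it standing open with the catch sprung back.

Things in the scene. Friction and masses are not known exactly. Their poses are not given: they have to be found in the camera images.
- gear_unit: Grey gear housing with green hood, fixed, 120 x 200 x 85 mm, top open. Origin: on the bench (z 0); x to the rear, y left, z up; yaw -6 to 17 deg. Hood hinge line: along y at x 80, z 90 mm. Walls: x -40 to 80, y -100 to 100. A keeper on the front wall fills x -60 to -40, y -40 to -4, z 73 to 88. The hood overhangs the front wall by about 50 mm, with free air below down to the 10 mm foot plate.
- hood (a joint): Hood angle, rad: 0 flat and shut, 0.16 to 0.21 at the start, 1.3 wide open. Catch home: stops near 0.23. Stiff hinge: stays where left; 3 to 6 N at the edge lifts it. The hood is a 216 mm wide, 6 mm plate; its underside passes through the hinge line. Its front edge is a round 10 mm bar, centre 175 mm from the hinge line and 4 mm above the underside plane.
- catch (a joint): How far the catch is pushed to the unit's left (+y of gear_unit), m: 0 home, 0.024 its stop. Free of the keeper from about 0.013 on; 0.016 to 0.021 is a good amount. Spring: 1.2 N at home, 3.1 N at 0.016; springs home when let go. It rides on the hood; once the hood is above 0.35 rad it need not be held.
- catch_tab (a point): Middle of the catch's red finger tab: an upright plate along the hood's x, 4 mm thick in y, at mid width, hanging 6 to 36 mm below the hood's underside, from 9 mm ahead of the rolled edge to 40 mm behind the edge's front. This point: 165 mm ahead of the hinge line, 21 mm below the underside plane; axes are the hood's (x rearward, y left). Push its right (-y) face.

How it is judged:
By the outcome, as a careful person would: the job done as asked, in the order asked, and still so for the second after the job is handed in, with the robot touching nothing.
It also fails if it takes over 40 s, if anything falls off the work surface, if the arm or the gripper's body presses on something with over 40 N, if the wrist force passes 120 N, or if a joint passes its speed limit or range.

## Working session

There is one attempt and no reset: what is moved stays moved. The work goes in short steps, Python scripts to look and compute and a shell command to move; the robot and the scene stay as the last step left them, time stands still between calls to the robot, and variables do not carry over. Pictures are saved under pics/ and viewed, and the job is handed in when it is done.

```bash
ls; mkdir -p pics
python3 - <<'E'
from rig import robot, viewer, spotter
import cv2, numpy as np
print(robot.get_obs())
from scipy.spatial.transform import Rotation as R
for n in ("scene","side","wrist"):
    p=viewer.camera(n)
    cv2.imwrite(f"pics/a_{n}.png",p["img"][:,:,::-1])
    print(n,p["xyz"],p["attitude"],p["camera_matrix"].tolist() if hasattr(p["camera_matrix"],'tolist') else p["camera_matrix"],p["distortion"])
    for t in ("gear_unit","hood","catch","catch_tab"):
        for d in spotter.boxes_of(t,p)[:2]:
            a=np.array(p["attitude"]); 
            M=R.from_quat(a).as_matrix() if a.size==4 else a
            print(t,d["score"],M@np.array(d["at"])+p["xyz"])
E
```

```text
pics
{'time': 0.0, 'q': array([ 1.15851798e+00,  5.28469807e-01,  1.43392170e+00, -1.74853891e-05,
        1.18137100e+00, -1.78510797e-01]), 'joint_velocities': array([-8.52367529e-04, -5.16403562e-04,  5.06799762e-04,  3.78984876e-05,
       -7.94833903e-04,  6.05577631e-04]), 'joint_torque': array([ 9.29249436e-04, -4.40049040e+01, -1.76594031e+01,  6.31389976e-02,
        5.81786467e-02, -1.94205504e-04]), 'position': array([0.14445995, 0.60731739, 0.22156322]), 'tool_rot': array([ 1.16614442e-01,  9.93176668e-01, -1.04028824e-03, -3.08106363e-04]), 'ft_force': array([-0.48706411,  0.51208446,  0.09756258]), 'moment': array([ 0.02603574, -0.00634578,  0.00723134]), 'grip_width': 0.087359156210012}
scene [ 0.10538386 -0.28801697  0.67193221] [ 0.82902977 -0.3780031   0.17826639 -0.37154324] [[378.51886092221326, 0.0, 316.46079856946625], [0.0, 378.51886092221326, 192.81657027157155], [0.0, 0.0, 1.0]] [-0.00464845  0.          0.          0.          0.        ]
gear_unit 0.62 [0.56312631 0.14355532 0.10129168]
hood 0.59 [0.57265673 0.16367944 0.11337475]
hood 0.36 [0.56393245 0.14145244 0.09985708]
catch 0.57 [0.50108495 0.18570199 0.09223479]
side [ 0.23579808 -0.58206386  0.40837361] [ 0.80031752 -0.19031931  0.13945628 -0.55120085] [[400.7552144187348, 0.0, 310.34179765641875], [0.0, 400.7552144187348, 200.33354595471852], [0.0, 0.0, 1.0]] [-0.03707974  0.          0.          0.          0.        ]
hood 0.87 [0.57960782 0.13485709 0.10888158]
catch 0.72 [0.50376583 0.17972379 0.09123131]
catch_tab 0.63 [0.50556331 0.18388186 0.09187123]
wrist [0.06512335 0.62734022 0.38589859] [0.77567656 0.61250977 0.0944364  0.11932903] [[282.0562288740953, 0.0, 318.0269942020347], [0.0, 282.0562288740953, 199.70969295810573], [0.0, 0.0, 1.0]] [-0.03594891  0.          0.          0.          0.        ]
```

View pics/a_scene.png

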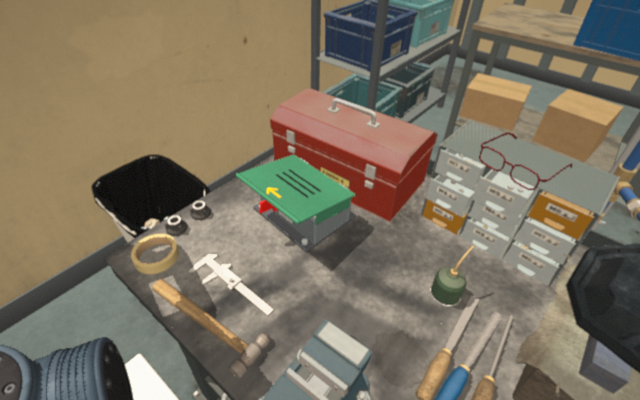

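View pics/a_side.png

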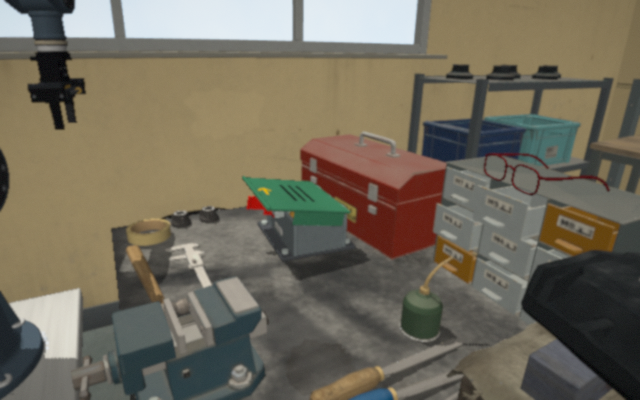

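Run:
```python
import cv2
a=cv2.imread("pics/a_scene.png")[145:255,225:365]; b=cv2.imread("pics/a_side.png")[165:265,230:360]
cv2.imwrite("pics/az1.png",cv2.resize(a,None,fx=5.6,fy=5.4,interpolation=cv2.INTER_CUBIC)[:594])
cv2.imwrite("pics/az2.png",cv2.resize(b,None,fx=6,fy=6,interpolation=cv2.INTER_CUBIC))
```

```text
(no output)
```

View pics/az1.png

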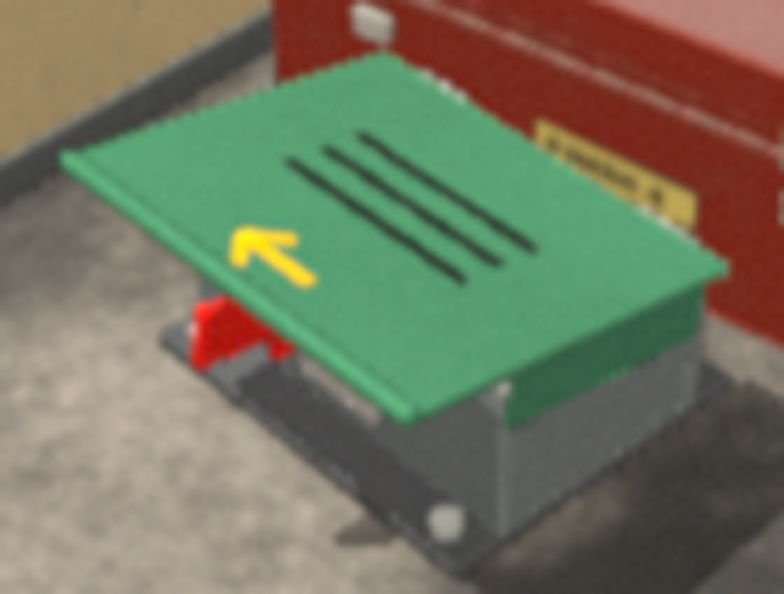

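View pics/az2.png

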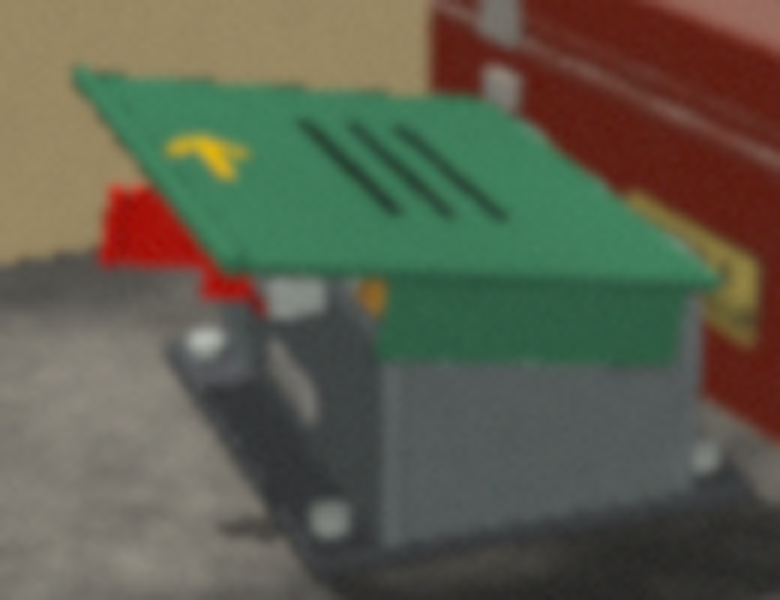

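View pics/a_wrist.png

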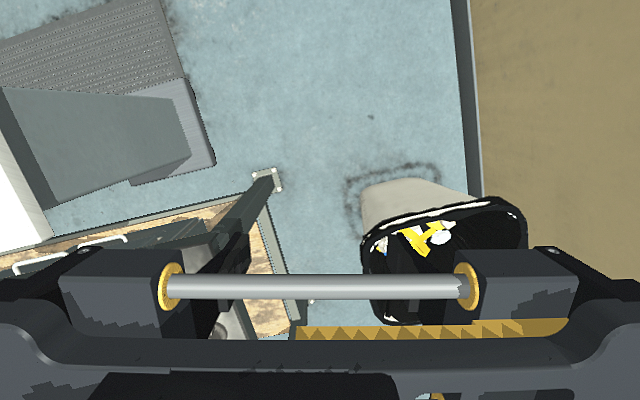

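```bash
cat > fit.py <<'E'
import numpy as np, cv2
from scipy.optimize import least_squares
from scipy.spatial.transform import Rotation as R
CAM={'scene':dict(K=(378.5189,316.461,192.8166),d=-0.00464845,xyz=[0.10538386,-0.28801697,0.67193221],q=[0.82902977,-0.3780031,0.17826639,-0.37154324]),
'side':dict(K=(400.7552,310.3418,200.3335),d=-0.03707974,xyz=[0.23579808,-0.58206386,0.40837361],q=[0.80031752,-0.19031931,0.13945628,-0.55120085])}
def proj(c,P):
    c=CAM[c]; f,cx,cy=c['K']; Rm=R.from_quat(c['q']).as_matrix().T
    rv,_=cv2.Rodrigues(Rm); t=-Rm@np.array(c['xyz'])
    return cv2.projectPoints(np.atleast_2d(P).astype(float),rv,t,np.array([[f,0,cx],[0,f,cy],[0,0,1]]),np.array([c['d'],0,0,0,0.]))[0][:,0]
def hood2world(p,hvy):
    x,y,yaw,a=p[:4]; h,v,s=np.array(hvy,float).T/1000
    ux=.08-h*np.cos(a)+v*np.sin(a)*1.0; uz=.09+h*np.sin(a)+v*np.cos(a)
    return unit2world(p,np.c_[ux,s,uz])
def unit2world(p,u):
    c,s=np.cos(p[2]),np.sin(p[2]); u=np.atleast_2d(u)
    return np.c_[p[0]+c*u[:,0]-s*u[:,1],p[1]+s*u[:,0]+c*u[:,1],u[:,2]]
PIX={'scene':[(236.6,174.6),(298.2,221.9),(293.75,155.2),(355,194.6),(260,212.8),(260.2,202.4)],
'side':[(243,176.7),(268.7,210),(313.3,181.3),(349.7,212),(247.2,209),(248.7,196.3)]}
def model(r,cat=0): return [(178,6,108),(178,4,-108),(r,6,108),(r,6,-108),(189,-36,cat),(189,-6,cat)]
def res(p):
    W=hood2world(p,model(p[4])); return np.concatenate([(proj(c,W)-PIX[c]).ravel() for c in PIX])
if __name__=="__main__":
    s=least_squares(res,[.57,.15,.1,.18,0.],loss='soft_l1')
    print(s.x,np.degrees(s.x[2])); print(res(s.x).reshape(2,-1,2).round(1))
    print('tab',hood2world(s.x,[(165,-21,0)]),'bar',hood2world(s.x,[(175,4,0)]))
    J=s.jac; print(np.sqrt(np.diag(np.linalg.inv(J.T@J))))
E
python3 fit.py
```

```text
[ 0.59622518  0.1767496  -0.10568753  0.15824686  1.61923627] -6.0554495273414055
[[[ 0.2 -1.3]
  [ 0.1  1.6]
  [ 0.3 -1.5]
  [ 0.6 -0.3]
  [ 0.4  0.4]
  [ 0.8 -0. ]]

 [[ 0.2 -0.1]
  [-1.  -0.2]
  [-1.7 -0.8]
  [-0.  -1.2]
  [-0.3  0.2]
  [-0.2 -0.3]]]
tab [[0.51045875 0.18584794 0.09526428]] bar [[0.5045565  0.18647407 0.12152778]]
[1.40333755e-03 1.84058723e-03 8.66521029e-03 8.14252221e-03
 2.02398894e+00]
```

```bash
python3 -m crank '0 0 0 -0.9 -1 -0.2 1;0 0 0 -0.9 -1 -0.2 1;0 0 0 -0.9 -1 -0.2 1;0 0 0 -0.9 -1 -0.2 1' 10; python3 -c "
from rig import robot
o=robot.get_obs();print(o['q'],o['tool_rot'],o['grip_width'])"
```

```text
time: 1.25
position: [0.2497, 0.4178, 0.2546]
tool_rot: [0.113, 0.994, 0.001, 0.001]
ft_force: [-0.1, -0.8, -0.6]
grip_width: 0.055
[ 8.01921832e-01  2.97911596e-01  1.73330950e+00  2.14638508e-04
  1.10695815e+00 -5.42360755e-01] [1.13062276e-01 9.93586433e-01 1.41141715e-03 9.64342736e-04] 0.05501859987341682
```

```bash
python3 -m crank '0 -1 0 -0.3 -0.8 0 1;0 -1 0 -0.3 -0.8 0 1;0 -1 0 -0.3 -0.8 0 1;0 -1 0 -0.3 -0.8 0 1'; python3 -c "
from rig import robot
o=robot.get_obs();print(o['q'],o['tool_rot'],o['grip_width'])"
```

```text
time: 1.75
position: [0.2713, 0.2774, 0.2628]
tool_rot: [0.115, 0.977, -0.017, 0.181]
ft_force: [-0.1, -0.4, 0.6]
grip_width: 0.0149
[ 0.7391092   0.10221562  2.05186675 -0.41153924  0.81272726 -0.3378242 ] [ 0.11522329  0.97662838 -0.01711204  0.18063163] 0.014883138294329789
```

```bash
cat > h.py <<'E'
import numpy as np, sys
from fit import *
P=np.array([0.59622518,0.1767496,-0.10568753,0.15824686])
def Rt(t,yaw):  # t below horizontal, deg ; tool y = left, tool x = up-ish back
    Z=R.from_euler('z',yaw).as_matrix(); t=np.radians(t)
    d=np.array([np.cos(t),0,-np.sin(t)]); y=np.array([0,1,0]); x=np.cross(y,d)
    return Z@np.c_[x,y,d]
def state():
    from rig import robot
    o=robot.get_obs(); M=R.from_quat(o['tool_rot']).as_matrix(); p=np.array(o['position'])
    c,s=np.cos(P[2]),np.sin(P[2]); q=p-[P[0],P[1],0]
    u=np.array([c*q[0]+s*q[1],-s*q[0]+c*q[1],q[2]])*1000
    t=np.degrees(np.arcsin(-M[2,2])); hd=np.degrees(np.arctan2(M[1,2],M[0,2]))
    print('t',round(o['time'],2),'unit mm',u.round(1),'tilt',t.round(1),'head-yaw',(hd-np.degrees(P[2])).round(1),'roll M[2,1]',M[2,1].round(3),'F',o['ft_force'].round(1),'w',round(o['grip_width'],4),'q',o['q'].round(2))
    return p,M
def delta(u,t,yaw_off=0):
    p,M=state(); W=unit2world(P,np.array(u)/1000.)[0]; G=Rt(t,P[2]+np.radians(yaw_off))
    print('target',W.round(4),'shift units',(M.T@(W-p)/.04).round(2),'turn units',(R.from_matrix(M.T@G).as_rotvec(degrees=True)/5).round(2))
    return
E
python3 -c "
from h import *
delta([-170,-50,110],30)
print(R.from_matrix(Rt(30,0)).as_matrix())"
```

```text
t 1.75 unit mm [-333.7   65.8  262.8] tilt 69.1 head-yaw -6.1 roll M[2,1] 0.008 F [-0.1 -0.4  0.6] w 0.0149 q [ 0.74  0.1   2.05 -0.41  0.81 -0.34]
target [0.4219 0.145  0.11  ] shift units [-2.78 -2.38  5.13] turn units [-0.9 -7.8 -1.2]
[[-0.5        0.         0.8660254]
 [ 0.         1.         0.       ]
 [-0.8660254  0.        -0.5      ]]
```

```bash
python3 -m crank '-0.1 -1 -0.15 -0.6 -0.6 0.3 1;-0.1 -1 -0.15 -0.6 -0.6 0.3 1;-0.1 -1 -0.15 -0.5 -0.6 0.4 1;-0.1 -1 -0.15 -0.4 -0.6 0.5 1'; python3 -c "
from h import *
delta([-170,-50,110],30)"
```

```text
time: 2.25
position: [0.3486, 0.1685, 0.2574]
tool_rot: [0.086, 0.935, -0.025, 0.342]
ft_force: [1.1, -0.3, 0.9]
grip_width: 0.0005
t 2.25 unit mm [-245.4  -34.3  257.4] tilt 49.9 head-yaw -3.4 roll M[2,1] 0.011 F [ 1.1 -0.3  0.9] w 0.0005 q [ 0.46  0.09  2.33 -1.27  0.41  0.2 ]
target [0.4219 0.145  0.11  ] shift units [ 0.91 -0.3   4.05] turn units [-0.56 -3.97 -0.64]
```

```bash
cat > kin.py <<'E'
import numpy as np
from scipy.spatial.transform import Rotation as R
from scipy.optimize import least_squares
D=[([1.15851798,.528469807,1.4339217,0,1.181371,-.178510797],[.14445995,.60731739,.22156322],[1.16614442e-01,9.93176668e-01,-1.04028824e-03,-3.08106363e-04]),
([.801921832,.297911596,1.7333095,.0002,1.10695815,-.542360755],[.2497,.4178,.2546],[1.13062276e-01,9.93586433e-01,1.41141715e-03,9.64342736e-04]),
([.7391092,.10221562,2.05186675,-.41153924,.81272726,-.3378242],[.2713,.2774,.2628],[.11522329,.97662838,-.01711204,.18063163]),
([.46,.09,2.33,-1.27,.41,.2],[.3486,.1685,.2574],[.086,.935,-.025,.342])]
Rz=lambda a:R.from_euler('z',a); Ry=lambda a:R.from_euler('y',a)
SG=[1,1,1,1,1,1]
def rot(q): return Rz(q[0])*Ry(q[1]+q[2])*Rz(q[3])*Ry(q[4])*Rz(q[5])
def fk(q,k):
    L2,L3,d1,L6,off,a3=k
    p=Rz(q[0]).apply([0,off,d1]+Ry(q[1]).apply([0,0,L2])+Ry(q[1]+q[2]).apply([a3,0,L3]))
    return p+rot(q).apply([0,0,L6])
if __name__=="__main__":
    for q,p,t in D:
        print((rot(q).inv()*R.from_quat(t)).as_rotvec(degrees=True).round(1))
    s=least_squares(lambda k:np.concatenate([fk(q,k)-p for q,p,t in D]),[.4,.4,.3,.2,.1,0])
    print(s.x,s.cost,(s.fun.reshape(-1,3)*1000).round(1))
E
python3 kin.py
```

```text
[ 0. -0. 90.]
[-0.  0. 90.]
[-0. -0. 90.]
[-0.2 -0.4 89.9]
[0.59392765 0.38427683 0.25542593 0.30464038 0.11123731 0.10358456] 1.5267237267010286e-06 [[-0.2  0.2 -0.3]
 [-0.4 -0.   0.4]
 [-0.3  0.4  0.8]
 [ 0.3 -0.9 -0.9]]
```

```bash
cat > ik.py <<'E'
from kin import *
from h import Rt,P,unit2world,hood2world
K=least_squares(lambda k:np.concatenate([fk(q,k)-p for q,p,t in D]),[.4,.4,.3,.2,.1,0]).x
LO=np.array([-3.08,-.75,.22,-1.43,0,-2.85]);HI=np.array([3.08,2.2,2.44,4.57,2.65,2.85])
def ik(p,M):
    L2,L3,d1,L6,off,a3=K
    w=np.array(p)-M[:,2]*L6; r2=np.hypot(w[0],w[1]); r=np.sqrt(r2**2-off**2)
    q1=np.arctan2(w[1],w[0])-np.arctan2(off,r); z=w[2]-d1
    Lf=np.hypot(L3,a3); ga=np.arctan2(a3,L3); c=(r*r+z*z-L2**2-Lf**2)/(2*L2*Lf)
    if abs(c)>1: return None
    b=np.arccos(c); q3=b-ga; q2=np.arctan2(r,z)-np.arctan2(Lf*np.sin(b),L2+Lf*np.cos(b))
    R6=(Ry(q2+q3).inv()*Rz(q1).inv()*R.from_matrix(M)*Rz(-np.pi/2)).as_matrix()
    q5=np.arccos(R6[2,2]); q4=np.arctan2(R6[1,2],R6[0,2]); q6=np.arctan2(R6[2,1],-R6[2,0])
    out=[]
    for k in (0,1):
        a=q4+2*np.pi*k
        for m in (-1,0,1):
            q=np.array([q1,q2,q3,a,q5,q6+m*2*np.pi]); 
            if abs(q[5])<2.9: out.append(q)
    return out
def ok(q): return np.all(q>LO+.03) and np.all(q<HI-.03)
def fingerpose(t,yo,a,c=4,ins=25,lat=-15,pw=9.5):
    """TCP unit-frame for hood angle a"""
    th=np.radians(t); bar=hood2world([0,0,0,a],[(175,4,0)])[0]*1000
    n=np.array([np.sin(th),0,np.cos(th)]); d=np.array([np.cos(th),0,-np.sin(th)])
    return bar-n*(5+pw+c)+d*ins+[0,lat,0]
if __name__=="__main__":
    for t in (25,35,45,55):
      for yo in (-10,0,10,20,30,40):
        s=[]
        for da in (0,.3,.6,.9):
            tt=t+np.degrees(da)*.7; u=fingerpose(tt,yo,.16+da); W=unit2world(P,u/1000)[0]
            Q=ik(W,Rt(tt,P[2]+np.radians(yo)))
            g=[q for q in Q or [] if ok(q)]
            s.append('-' if not Q else ('OK' if g else '..')+str(Q[0][1:5].round(2)))
        print(t,yo,*s)
E
python3 ik.py
```

```text
25 -10 OK[ 0.97  2.31 -2.45  1.24] OK[ 0.66  2.23 -2.33  0.74] ..[ 0.47  2.05 -1.6   0.36] OK[ 0.42  1.82 -0.48  0.5 ]
25 0 ..[ 1.04  2.42 -2.75  1.43] OK[ 0.67  2.31 -2.71  0.78] OK[ 0.45  2.1  -2.04  0.23] OK[ 0.4   1.85 -0.3   0.42]
25 10 ..[ 1.12  2.51 -3.06  1.62] OK[ 0.68  2.37 -3.07  0.84] OK[ 0.44  2.14 -2.95  0.16] OK[ 0.39  1.88 -0.03  0.37]
25 20 ..[1.18 2.56 2.89 1.72] OK[0.69 2.41 2.89 0.88] OK[0.43 2.16 2.37 0.21] OK[0.38 1.89 0.27 0.39]
25 30 ..[1.17 2.56 2.58 1.63] OK[0.69 2.4  2.56 0.88] OK[0.43 2.15 1.87 0.33] OK[0.38 1.88 0.48 0.46]
25 40 ..[1.11 2.5  2.32 1.43] OK[0.68 2.36 2.24 0.86] OK[0.44 2.13 1.57 0.46] OK[0.39 1.86 0.6  0.56]
35 -10 OK[ 0.84  2.28 -2.44  0.94] OK[ 0.57  2.16 -2.08  0.46] OK[ 0.43  1.96 -0.77  0.37] OK[ 0.42  1.72 -0.21  0.71]
35 0 OK[ 0.87  2.38 -2.77  1.06] OK[ 0.56  2.22 -2.55  0.42] OK[ 0.41  2.   -0.61  0.25] OK[ 0.41  1.74 -0.12  0.68]
35 10 ..[ 0.91  2.45 -3.07  1.18] OK[ 0.55  2.27 -3.03  0.43] OK[ 0.4   2.02 -0.13  0.18] OK[ 0.4   1.75 -0.01  0.66]
35 20 ..[0.94 2.49 2.93 1.24] OK[0.55 2.29 2.81 0.46] OK[0.4  2.04 0.52 0.2 ] OK[0.4  
[... 817 characters left out ...]
 1.9  0.39 0.57] OK[0.45 1.62 0.1  0.95]
55 -10 OK[ 0.63  2.16 -2.05  0.36] OK[ 0.47  1.98 -0.53  0.38] OK[ 0.44  1.76 -0.11  0.78] OK[0.5  1.5  0.01 1.16]
55 0 OK[ 0.62  2.21 -2.54  0.34] OK[ 0.46  2.01 -0.37  0.3 ] OK[ 0.43  1.77 -0.06  0.76] OK[0.5  1.5  0.   1.17]
55 10 OK[ 0.62  2.25 -3.02  0.35] OK[ 0.45  2.03 -0.09  0.26] OK[ 0.43  1.78 -0.01  0.75] OK[0.5  1.5  0.   1.17]
55 20 OK[0.62 2.27 2.84 0.37] OK[0.45 2.04 0.26 0.26] OK[0.43 1.78 0.04 0.75] OK[ 0.5   1.49 -0.    1.17]
55 30 OK[0.62 2.27 2.45 0.4 ] OK[0.45 2.04 0.51 0.31] OK[0.43 1.78 0.09 0.76] OK[ 0.5   1.49 -0.01  1.17]
55 40 OK[0.62 2.25 2.08 0.44] OK[0.45 2.03 0.63 0.39] OK[0.43 1.77 0.14 0.78] OK[ 0.5   1.5  -0.01  1.16]
```

```bash
cat > scan.py <<'E'
from ik import *
for t0 in (30,35,40,45):
  for gain in (0,.4,.7):
    for yo in (0,10,15,20,25,30,35):
        qs=[];bad=0
        for a in np.linspace(.16,1.06,19):
            tt=t0+np.degrees(a-.16)*gain; W=unit2world(P,fingerpose(tt,yo,a,c=0 if a>.2 else 6)/1000)[0]
            Q=ik(W,Rt(tt,P[2]+np.radians(yo))) or []
            g=[q for q in Q if ok(q)]
            if not g: bad+=1; continue
            qs.append(g[0] if not qs else min(g,key=lambda q:abs(q-qs[-1]).max()))
        qs=np.array(qs)
        if bad<3: print(t0,gain,yo,'bad',bad,'maxstep',abs(np.diff(qs,axis=0)).max(0).round(2)[3:], 'q4',qs[[0,9,-1],3].round(2),'q5',qs[[0,9,-1],4].round(2),'q3max',qs[:,2].max().round(2),'q6',qs[[0,-1],5].round(2))
E
python3 scan.py
```

```text
30 0 0 bad 0 maxstep [0.01 0.06 0.03] q4 [3.52 3.55 3.61] q5 [1.25 0.92 0.64] q3max 2.4 q6 [1.67 1.35]
30 0.4 0 bad 1 maxstep [5.7 0.1 0.6] q4 [ 3.52  3.67 -1.05] q5 [1.25 0.55 0.2 ] q3max 2.4 q6 [ 1.67 -0.31]
30 0.7 0 bad 1 maxstep [5.39 0.13 0.91] q4 [ 3.52  3.94 -0.18] q5 [1.25 0.3  0.55] q3max 2.4 q6 [ 1.67 -1.19]
35 0 0 bad 0 maxstep [0.02 0.06 0.03] q4 [3.52 3.59 3.71] q5 [1.07 0.73 0.48] q3max 2.38 q6 [1.62 1.23]
35 0.4 0 bad 1 maxstep [5.65 0.1  0.65] q4 [ 3.52  3.81 -0.54] q5 [1.07 0.38 0.29] q3max 2.38 q6 [ 1.62 -0.83]
35 0.7 0 bad 0 maxstep [5.78 0.13 0.51] q4 [ 3.52  4.46 -0.12] q5 [1.07 0.19 0.68] q3max 2.38 q6 [ 1.62 -1.26]
40 0 0 bad 0 maxstep [0.04 0.06 0.04] q4 [3.53 3.66 3.91] q5 [0.88 0.56 0.33] q3max 2.35 q6 [1.57 1.02]
40 0 10 bad 1 maxstep [0.01 0.04 0.  ] q4 [3.22 3.22 3.2 ] q5 [0.9  0.54 0.29] q3max 2.39 q6 [1.57 1.53]
40 0 15 bad 2 maxstep [0.03 0.04 0.03] q4 [3.06 2.99 2.83] q5 [0.89 0.52 0.31] q3max 2.41 q6 [1.57 1.79]
40 0 35 bad 2 maxstep [0.04 0.03 0.05] q4 [2.46 2.17 1.87] q5 [0.88 0.62 0.52] q3max 2.4 q6 [1.57 2.34]
40 0.4 0 bad 1 maxstep [5.62 0.1  0.
[... 2301 characters left out ...]
[0.69 0.36 0.93] q3max 2.31 q6 [ 1.51 -1.34]
45 0.7 10 bad 0 maxstep [4.27 0.15 2.02] q4 [ 3.23 -0.1  -0.  ] q5 [0.75 0.23 0.93] q3max 2.36 q6 [ 1.57 -1.55]
45 0.7 15 bad 0 maxstep [1.86 0.15 4.42] q4 [3.07 0.14 0.01] q5 [0.78 0.23 0.93] q3max 2.38 q6 [ 1.57 -1.65]
45 0.7 20 bad 1 maxstep [1.5  0.15 4.78] q4 [2.93 0.24 0.03] q5 [0.79 0.32 0.93] q3max 2.39 q6 [ 1.57 -1.76]
45 0.7 25 bad 1 maxstep [1.04 0.15 5.23] q4 [2.78 0.37 0.05] q5 [0.8  0.35 0.93] q3max 2.4 q6 [ 1.57 -1.86]
45 0.7 30 bad 1 maxstep [0.78 0.14 5.48] q4 [2.64 0.47 0.07] q5 [0.79 0.38 0.94] q3max 2.39 q6 [ 1.57 -1.96]
45 0.7 35 bad 2 maxstep [0.83 0.13 5.42] q4 [2.49 0.42 0.08] q5 [0.78 0.48 0.94] q3max 2.38 q6 [ 1.58 -2.07]
```

```bash
cat > scan2.py <<'E'
from ik import *
Rf=Rz(np.pi).as_matrix()
for yo in (-10,0):
 for t in (25,30,35,40,50):
  for z in (80,95,110,130,160,200):
    s=[]
    for x in (-160,-140,-120,-100,-80):
        W=unit2world(P,np.array([x,-45,z])/1000)[0]
        Q=ik(W,Rt(t,P[2]+np.radians(yo))@Rf) or []
        g=[q for q in Q if ok(q) and q[3]>0]
        s.append('%4.2f/%4.2f/%5.2f'%(g[0][2],g[0][3],g[0][5]) if g else ('x%4.2f'%Q[0][2] if Q else '-'))
    print(yo,t,z,*s)
E
python3 scan2.py
```

```text
-10 25 80 x2.52 x2.48 x2.45 x2.41 2.37/3.74/-1.39
-10 25 95 x2.53 x2.49 x2.45 x2.42 2.38/3.75/-1.42
-10 25 110 x2.53 x2.50 x2.46 x2.42 2.38/3.75/-1.44
-10 25 130 x2.53 x2.50 x2.46 x2.42 2.38/3.76/-1.48
-10 25 160 x2.53 x2.49 x2.45 x2.42 2.38/3.79/-1.55
-10 25 200 x2.50 x2.47 x2.43 2.40/3.85/-1.62 2.36/3.84/-1.65
-10 30 80 x2.51 x2.48 x2.44 2.40/3.74/-1.41 2.36/3.72/-1.45
-10 30 95 x2.52 x2.48 x2.44 2.40/3.75/-1.43 2.36/3.73/-1.48
-10 30 110 x2.52 x2.48 x2.44 2.40/3.76/-1.47 2.36/3.74/-1.51
-10 30 130 x2.51 x2.48 x2.44 2.40/3.78/-1.51 2.36/3.76/-1.55
-10 30 160 x2.50 x2.46 x2.43 2.39/3.81/-1.59 2.35/3.80/-1.63
-10 30 200 x2.46 x2.43 2.40/3.90/-1.69 2.36/3.89/-1.72 2.32/3.88/-1.75
-10 35 80 x2.50 x2.46 x2.42 2.38/3.72/-1.47 2.34/3.72/-1.51
-10 35 95 x2.50 x2.46 x2.42 2.38/3.74/-1.50 2.34/3.73/-1.54
-10 35 110 x2.49 x2.45 x2.42 2.38/3.76/-1.54 2.34/3.75/-1.58
-10 35 130 x2.48 x2.45 2.41/3.79/-1.55 2.37/3.79/-1.59 2.33/3.78/-1.63
-10 35 160 x2.46 x2.43 2.39/3.85/-1.65 2.35/3.85/-1.68 2.31/3.84/-1.72
-10 35 200 x2.42 2.39/3.98/-1.79 2.36/3.97/-1.81 2.32/3.96/-1.84 2.28/3.95/-1.87
-10 40 8
[... 1769 characters left out ...]
56
0 40 110 x2.57 x2.52 x2.47 x2.43 2.38/3.43/-1.58
0 40 130 x2.56 x2.51 x2.46 x2.42 2.37/3.46/-1.61
0 40 160 x2.52 x2.48 x2.44 2.39/3.51/-1.65 2.35/3.50/-1.67
0 40 200 x2.47 x2.43 2.39/3.61/-1.75 2.35/3.61/-1.77 2.31/3.60/-1.79
0 50 80 x2.48 x2.43 2.38/3.45/-1.59 2.34/3.45/-1.62 2.29/3.46/-1.64
0 50 95 x2.47 x2.42 2.37/3.47/-1.62 2.33/3.48/-1.65 2.28/3.49/-1.68
0 50 110 x2.45 2.41/3.50/-1.63 2.36/3.50/-1.66 2.32/3.51/-1.69 2.27/3.52/-1.72
0 50 130 x2.43 2.39/3.55/-1.69 2.35/3.56/-1.72 2.30/3.57/-1.76 2.26/3.59/-1.79
0 50 160 2.40/3.68/-1.80 2.36/3.68/-1.84 2.32/3.70/-1.87 2.28/3.72/-1.91 2.23/3.75/-1.96
0 50 200 2.34/4.02/-2.17 2.31/4.04/-2.21 2.27/4.08/-2.27 2.23/4.13/-2.34 2.19/4.20/-2.42
```

```bash
cat > scan3.py <<'E'
from ik import *
Rf=Rz(np.pi).as_matrix()
for t in (30,35,40,45):
  for yo in (-15,-10,-5):
    s=[]
    for a in (.16,.4,.6,.8,1.0,1.1):
        u=fingerpose(t,yo,a,c=0)
        W=unit2world(P,u/1000)[0]
        Q=ik(W,Rt(t,P[2]+np.radians(yo))@Rf) or []
        g=[q for q in Q if ok(q) and q[3]>0]
        s.append('%3.2f %3.2f %3.2f/'%tuple(g[0][2:5]) if g else ('x%4.2f'%Q[0][2] if Q else '-'))
    print(t,yo,*s)
E
python3 scan3.py
```

```text
30 -15 2.24 4.00 1.03/ 2.22 4.05 0.94/ 2.17 4.10 0.86/ 2.12 4.16 0.79/ 2.06 4.21 0.73/ 2.02 4.24 0.70/
30 -10 2.30 3.83 1.08/ 2.27 3.88 0.97/ 2.23 3.92 0.87/ 2.17 3.97 0.78/ 2.10 4.02 0.69/ 2.07 4.05 0.66/
30 -5 2.35 3.68 1.15/ 2.32 3.70 1.01/ 2.27 3.74 0.89/ 2.21 3.77 0.78/ 2.15 3.82 0.68/ 2.11 3.84 0.63/
35 -15 2.23 4.02 0.89/ 2.20 4.10 0.80/ 2.15 4.18 0.73/ 2.09 4.27 0.67/ 2.03 4.35 0.61/ 1.99 4.40 0.59/
35 -10 2.28 3.84 0.93/ 2.25 3.91 0.82/ 2.20 3.99 0.72/ 2.14 4.07 0.64/ 2.07 4.16 0.57/ 2.03 4.21 0.54/
35 -5 2.33 3.68 0.98/ 2.29 3.73 0.84/ 2.24 3.79 0.72/ 2.18 3.86 0.62/ 2.11 3.94 0.53/ 2.07 3.98 0.49/
40 -15 2.21 4.06 0.76/ 2.17 4.18 0.67/ 2.12 4.29 0.61/ 2.06 4.42 0.56/ x1.99 x1.96
40 -10 2.25 3.88 0.78/ 2.22 3.98 0.67/ 2.16 4.09 0.58/ 2.10 4.23 0.51/ 2.03 4.37 0.45/ 1.99 4.44 0.43/
40 -5 2.30 3.70 0.81/ 2.26 3.78 0.67/ 2.20 3.88 0.57/ 2.14 4.00 0.47/ 2.06 4.15 0.40/ 2.03 4.22 0.37/
45 -15 2.18 4.13 0.62/ 2.14 4.30 0.55/ 2.09 4.47 0.50/ x2.03 x1.95 x1.92
45 -10 2.23 3.94 0.63/ 2.18 4.10 0.53/ 2.13 4.27 0.46/ 2.06 4.48 0.41/ x1.99 x1.95
45 -5 2.26 3.74 0.64/ 2.22 3.88 0.52/ 2.16 4.04 0.42/ 2.09 4.26 0.35/ 2.02 4.51 0.30/ x1.98
```

```bash
cat > nxt.py <<'E'
import sys
from ik import *
from h import state
def mat(q): return (rot(q)*Rz(np.pi/2)).as_matrix()
def rows(q,qt,n=5,smax=.13,g=1):
    q=np.array(q); qt=np.array(qt); N=max(1,int(np.ceil(abs(qt-q).max()/smax)))
    while True:
        out=[];ok_=True
        for i in range(N):
            a=q+(qt-q)*i/N; b=q+(qt-q)*(i+1)/N
            A,B=mat(a),mat(b); tr=R.from_matrix(A.T@B).as_rotvec(degrees=True)/5; sh=A.T@(fk(b,K)-fk(a,K))/.04
            if max(abs(tr).max(),abs(sh).max())>.97: ok_=False;break
            out.append(np.r_[tr,sh,g])
        if ok_: break
        N+=1
    print(N,'rows left; z along', [round(float(fk(q+(qt-q)*s,K)[2]),3) for s in np.linspace(0,1,6)])
    print(';'.join(' '.join('%g'%v for v in r.round(2)) for r in out[:n]))
if __name__=="__main__":
    from rig import robot
    q=robot.get_obs()['q']; state()
    rows(q,[float(v) for v in sys.argv[1].split()])
E
python3 nxt.py "0.46 0.09 2.2 3.6 0.6 -1.5"
```

```text
t 2.25 unit mm [-245.4  -34.3  257.4] tilt 49.9 head-yaw -3.4 roll M[2,1] 0.011 F [ 1.1 -0.3  0.9] w 0.0005 q [ 0.46  0.09  2.33 -1.27  0.41  0.2 ]
38 rows left; z along [0.258, 0.209, 0.23, 0.33, 0.439, 0.466]
0.14 0.54 0.85 0.33 -0.06 -0 1;0.11 0.55 0.85 0.34 -0.04 -0.01 1;0.09 0.56 0.84 0.35 -0.02 -0.01 1;0.06 0.58 0.84 0.36 -0 -0.01 1;0.03 0.59 0.83 0.37 0.02 -0.01 1
```

```bash
python3 -m crank '0.14 0.54 0.85 0.33 -0.06 0 1;0.11 0.55 0.85 0.34 -0.04 0 1;0.09 0.56 0.84 0.35 -0.02 0 1;0.06 0.58 0.84 0.36 0 0 1;0.03 0.59 0.83 0.37 0.02 0 1'; python3 nxt.py "0.46 0.09 2.2 3.6 0.6 -1.5"
```

```text
time: 2.88
position: [0.2933, 0.1846, 0.2184]
tool_rot: [0.27, 0.937, 0.033, 0.221]
ft_force: [0.2, -0.6, 0.0]
grip_width: 0.0003
t 2.88 unit mm [-302.1  -24.2  218.4] tilt 64.2 head-yaw -1.6 roll M[2,1] 0.181 F [ 0.2 -0.6  0. ] w 0.0003 q [ 0.45  0.09  2.31 -0.62  0.43 -0.03]
33 rows left; z along [0.219, 0.208, 0.263, 0.362, 0.449, 0.466]
-0 0.6 0.83 0.38 0.04 -0.01 1;-0.03 0.61 0.82 0.38 0.06 -0.02 1;-0.06 0.61 0.82 0.39 0.09 -0.02 1;-0.09 0.62 0.81 0.4 0.11 -0.02 1;-0.12 0.63 0.81 0.4 0.13 -0.02 1
```

Works as planned.

```bash
python3 -m crank '0 0.6 0.83 0.38 0.04 -0.01 1;-0.03 0.61 0.82 0.38 0.06 -0.02 1;-0.06 0.61 0.82 0.39 0.09 -0.02 1;-0.09 0.62 0.81 0.4 0.11 -0.02 1;-0.12 0.63 0.81 0.4 0.13 -0.02 1'; python3 nxt.py "0.46 0.09 2.2 3.6 0.6 -1.5"
```

```text
time: 3.5
position: [0.2467, 0.2496, 0.2066]
tool_rot: [0.427, 0.891, 0.123, 0.086]
ft_force: [-0.6, -0.4, 0.3]
grip_width: 0.0004
t 3.5 unit mm [-355.3   35.6  206.6] tilt 72.7 head-yaw 35.4 roll M[2,1] 0.294 F [-0.6 -0.4  0.3] w 0.0004 q [ 0.45  0.09  2.29  0.04  0.46 -0.26]
28 rows left; z along [0.207, 0.237, 0.309, 0.396, 0.458, 0.466]
-0.16 0.64 0.79 0.41 0.15 -0.02 1;-0.19 0.64 0.78 0.42 0.17 -0.02 1;-0.22 0.64 0.78 0.42 0.19 -0.02 1;-0.25 0.64 0.77 0.42 0.21 -0.02 1;-0.28 0.64 0.77 0.42 0.23 -0.02 1
```

```bash
python3 -m crank '-0.16 0.64 0.79 0.41 0.15 -0.02 1;-0.19 0.64 0.78 0.42 0.17 -0.02 1;-0.22 0.64 0.78 0.42 0.19 -0.02 1;-0.25 0.64 0.77 0.42 0.21 -0.02 1;-0.28 0.64 0.77 0.42 0.23 -0.02 1'; python3 nxt.py "0.46 0.09 2.2 3.6 0.6 -1.5"
```

```text
time: 4.12
position: [0.2326, 0.339, 0.2338]
tool_rot: [0.549, 0.799, 0.242, -0.042]
ft_force: [0.0, 0.2, -0.9]
grip_width: 0.0005
t 4.12 unit mm [-378.7  123.   233.8] tilt 61.6 head-yaw 71.5 roll M[2,1] 0.34 F [ 0.   0.2 -0.9] w 0.0005 q [ 0.45  0.08  2.27  0.7   0.49 -0.49]
23 rows left; z along [0.234, 0.289, 0.359, 0.425, 0.465, 0.466]
-0.32 0.63 0.76 0.42 0.25 -0.02 1;-0.35 0.63 0.75 0.42 0.27 -0.01 1;-0.37 0.62 0.75 0.41 0.29 -0.01 1;-0.4 0.61 0.74 0.41 0.31 -0.01 1;-0.43 0.6 0.74 0.4 0.33 -0.01 1
```

```bash
python3 -m crank '-0.32 0.63 0.76 0.42 0.25 -0.02 1;-0.35 0.63 0.75 0.42 0.27 -0.01 1;-0.37 0.62 0.75 0.41 0.29 -0.01 1;-0.4 0.61 0.74 0.41 0.31 -0.01 1;-0.43 0.6 0.74 0.4 0.33 -0.01 1'; python3 nxt.py "0.46 0.09 2.2 3.6 0.6 -1.5"
```

```text
time: 4.75
position: [0.2633, 0.4154, 0.2976]
tool_rot: [0.637, 0.659, 0.372, -0.145]
ft_force: [0.3, 0.5, -0.4]
grip_width: 0.0006
t 4.75 unit mm [-356.2  202.2  297.6] tilt 43.0 head-yaw 73.3 roll M[2,1] 0.306 F [ 0.3  0.5 -0.4] w 0.0006 q [ 0.45  0.08  2.26  1.35  0.52 -0.72]
18 rows left; z along [0.298, 0.353, 0.406, 0.448, 0.47, 0.466]
-0.46 0.58 0.73 0.39 0.34 -0.01 1;-0.49 0.56 0.72 0.38 0.36 -0.01 1;-0.51 0.55 0.72 0.37 0.37 -0 1;-0.53 0.53 0.72 0.36 0.39 -0 1;-0.56 0.51 0.72 0.35 0.4 -0 1
```

```bash
python3 -m crank '-0.46 0.58 0.73 0.39 0.34 -0.01 1;-0.49 0.56 0.72 0.38 0.36 -0.01 1;-0.51 0.55 0.72 0.37 0.37 0 1;-0.53 0.53 0.72 0.36 0.39 0 1;-0.56 0.51 0.72 0.35 0.4 0 1'
cat > stg.py <<'E'
import sys
from nxt import *
from rig import robot
Rf=Rz(np.pi).as_matrix()
x,y,z,t,yo=[float(v) for v in sys.argv[1:6]]
W=unit2world(P,np.array([x,y,z])/1000)[0]; M=Rt(t,P[2]+np.radians(yo))@Rf
g=[q for q in ik(W,M) if q[3]>0]; print([ (q.round(2).tolist(),bool(ok(q))) for q in g])
p,m=state(); print('direct shift',(m.T@(W-p)/.04).round(2),'turn',(R.from_matrix(m.T@M).as_rotvec(degrees=True)/5).round(2))
rows(robot.get_obs()['q'],[q for q in g if ok(q)][0])
E
python3 stg.py -140 -42 150 50 -10
```

```text
time: 5.38
position: [0.3302, 0.4446, 0.3782]
tool_rot: [0.697, 0.478, 0.492, -0.208]
ft_force: [0.4, 0.6, -0.6]
grip_width: 0.0005
[([0.32, 0.49, 2.3, 4.14, 0.44, -2.04], True)]
t 5.38 unit mm [-292.8  238.3  378.2] tilt 25.5 head-yaw 63.4 roll M[2,1] 0.181 F [ 0.4  0.6 -0.6] w 0.0005 q [ 0.46  0.08  2.24  2.    0.54 -0.94]
direct shift [-8.28  4.99 -1.66] turn [-11.38  -5.46  11.12]
17 rows left; z along [0.378, 0.364, 0.328, 0.276, 0.213, 0.15]
-0.62 0.09 0.68 -0.09 0.51 0.15 1;-0.65 0.03 0.67 -0.13 0.52 0.15 1;-0.68 -0.02 0.66 -0.16 0.54 0.15 1;-0.7 -0.08 0.65 -0.2 0.55 0.15 1;-0.72 -0.13 0.64 -0.23 0.56 0.15 1
```

```bash
python3 - <<'E'
from nxt import *
q=np.array([0.46,0.08,2.24,2.0,0.54,-0.94]);qt=np.array([0.32,0.49,2.3,4.14,0.44,-2.04])
c,s=np.cos(P[2]),np.sin(P[2])
for f in np.linspace(0,1,9):
    a=q+(qt-q)*f;p=fk(a,K); d=p-[P[0],P[1],0]; print((np.array([c*d[0]+s*d[1],-s*d[0]+c*d[1],d[2]])*1000).round(0))
E
python3 -m crank '-0.62 0.09 0.68 -0.09 0.51 0.15 1;-0.65 0.03 0.67 -0.13 0.52 0.15 1;-0.68 -0.02 0.66 -0.16 0.54 0.15 1;-0.7 -0.08 0.65 -0.2 0.55 0.15 1;-0.72 -0.13 0.64 -0.23 0.56 0.15 1'; python3 stg.py -140 -42 150 50 -10
```

```text
[-293.  240.  380.]
[-249.  228.  373.]
[-205.  206.  357.]
[-168.  174.  334.]
[-138.  135.  303.]
[-120.   91.  267.]
[-115.   45.  228.]
[-122.    1.  188.]
[-142.  -40.  148.]
time: 6.0
position: [0.4302, 0.3883, 0.3521]
tool_rot: [0.785, 0.292, 0.52, -0.169]
ft_force: [0.2, -0.1, 0.1]
grip_width: 0.0006
[([0.32, 0.49, 2.3, 4.14, 0.44, -2.04], True)]
t 6.0 unit mm [-187.4  192.9  352.1] tilt 23.7 head-yaw 44.4 roll M[2,1] 0.038 F [ 0.2 -0.1  0.1] w 0.0006 q [ 0.42  0.2   2.25  2.65  0.51 -1.28]
direct shift [-6.14  4.77 -0.96] turn [-8.7  -5.05  7.03]
12 rows left; z along [0.352, 0.321, 0.283, 0.24, 0.194, 0.15]
-0.73 -0.19 0.62 -0.28 0.56 0.14 1;-0.74 -0.24 0.61 -0.31 0.57 0.15 1;-0.75 -0.29 0.59 -0.33 0.57 0.15 1;-0.76 -0.33 0.58 -0.36 0.57 0.15 1;-0.77 -0.37 0.57 -0.38 0.57 0.15 1
```

```bash
python3 -m crank '-0.73 -0.19 0.62 -0.28 0.56 0.14 1;-0.74 -0.24 0.61 -0.31 0.57 0.15 1;-0.75 -0.29 0.59 -0.33 0.57 0.15 1;-0.76 -0.33 0.58 -0.36 0.57 0.15 1;-0.77 -0.37 0.57 -0.38 0.57 0.15 1'; python3 stg.py -140 -42 150 50 -10
```

```text
time: 6.62
position: [0.4865, 0.2871, 0.2788]
tool_rot: [0.865, 0.103, 0.484, -0.085]
ft_force: [0.4, 0.4, 1.1]
grip_width: 0.0008
[([0.32, 0.49, 2.3, 4.14, 0.44, -2.04], True)]
t 6.62 unit mm [-120.7   98.2  278.8] tilt 31.1 head-yaw 22.9 roll M[2,1] -0.048 F [0.4 0.4 1.1] w 0.0008 q [ 0.37  0.33  2.26  3.29  0.48 -1.6 ]
direct shift [-3.51  3.24  0.12] turn [-5.11 -3.52  3.67]
7 rows left; z along [0.278, 0.253, 0.227, 0.201, 0.175, 0.15]
-0.75 -0.41 0.54 -0.4 0.55 0.14 1;-0.75 -0.45 0.53 -0.42 0.55 0.15 1;-0.75 -0.48 0.52 -0.43 0.54 0.15 1;-0.74 -0.51 0.51 -0.44 0.53 0.15 1;-0.73 -0.53 0.51 -0.45 0.52 0.15 1
```

```bash
python3 -m crank '-0.75 -0.41 0.54 -0.4 0.55 0.14 1;-0.75 -0.45 0.53 -0.42 0.55 0.15 1;-0.75 -0.48 0.52 -0.43 0.54 0.15 1;-0.74 -0.51 0.51 -0.44 0.53 0.15 1;-0.73 -0.53 0.51 -0.45 0.52 0.15 1'; python3 stg.py -140 -42 150 50 -10
```

```text
time: 7.25
position: [0.472, 0.1809, 0.1861]
tool_rot: [0.919, -0.073, 0.388, 0.013]
ft_force: [0.7, 0.4, 1.2]
grip_width: 0.0003
[([0.32, 0.49, 2.3, 4.14, 0.44, -2.04], True)]
t 7.25 unit mm [-123.9   -9.   186.1] tilt 44.3 head-yaw -0.4 roll M[2,1] -0.033 F [0.7 0.4 1.2] w 0.0003 q [ 0.33  0.45  2.28  3.92  0.45 -1.93]
direct shift [-0.88  0.87  0.35] turn [-1.34 -1.1   0.88]
2 rows left; z along [0.184, 0.177, 0.17, 0.163, 0.157, 0.15]
-0.67 -0.54 0.44 -0.48 0.5 0.11 1;-0.67 -0.56 0.44 -0.48 0.49 0.12 1
```

```bash
python3 -m crank '-0.67 -0.54 0.44 -0.48 0.5 0.11 1;-0.67 -0.56 0.44 -0.48 0.49 0.12 1'; python3 stg.py -135 -42 85 45 -10
python3 - <<'E'
from rig import viewer
import cv2
for n in ("scene","side"):
    i=viewer.camera(n)["img"][:,:,::-1]
    cv2.imwrite(f"pics/b_{n}.png",cv2.resize(i[110:290,170:410],None,fx=3.2,fy=3.2,interpolation=cv2.INTER_CUBIC))
E
```

```text
time: 7.5
position: [0.4448, 0.146, 0.1513]
tool_rot: [0.93, -0.134, 0.338, 0.048]
ft_force: [0.3, -0.3, -0.1]
grip_width: 0.0009
[([0.35, 0.76, 2.38, 3.77, 0.79, -1.57], True)]
t 7.5 unit mm [-147.3  -46.5  151.3] tilt 50.1 head-yaw -10.3 roll M[2,1] -0.001 F [ 0.3 -0.3 -0.1] w 0.0009 q [ 0.32  0.49  2.3   4.15  0.44 -2.05]
direct shift [-0.85 -0.16  1.45] turn [ 0.04  1.02 -0.05]
4 rows left; z along [0.149, 0.135, 0.122, 0.11, 0.097, 0.085]
-0.31 0.27 -0.06 -0.22 0.18 0.38 1;-0.09 0.29 -0.04 -0.22 0.04 0.33 1;0.12 0.26 0 -0.25 -0.08 0.29 1;0.32 0.2 0.07 -0.3 -0.19 0.24 1
```

View pics/b_scene.png

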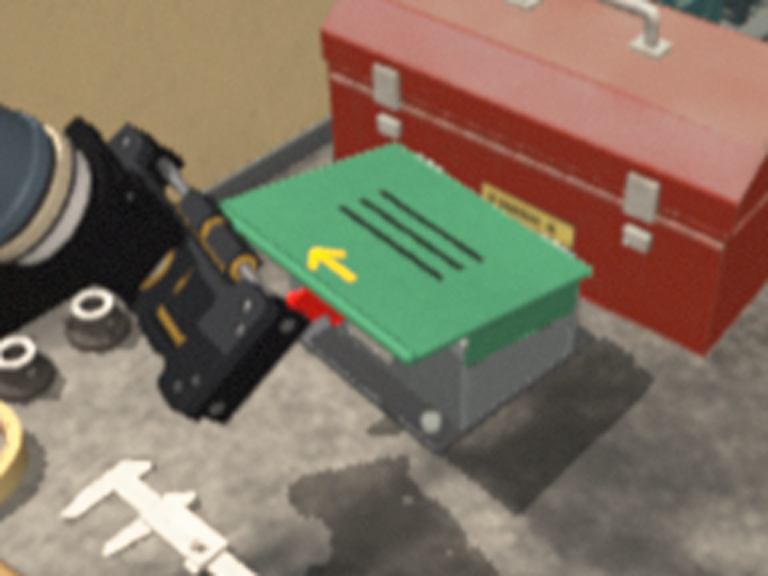

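View pics/b_side.png

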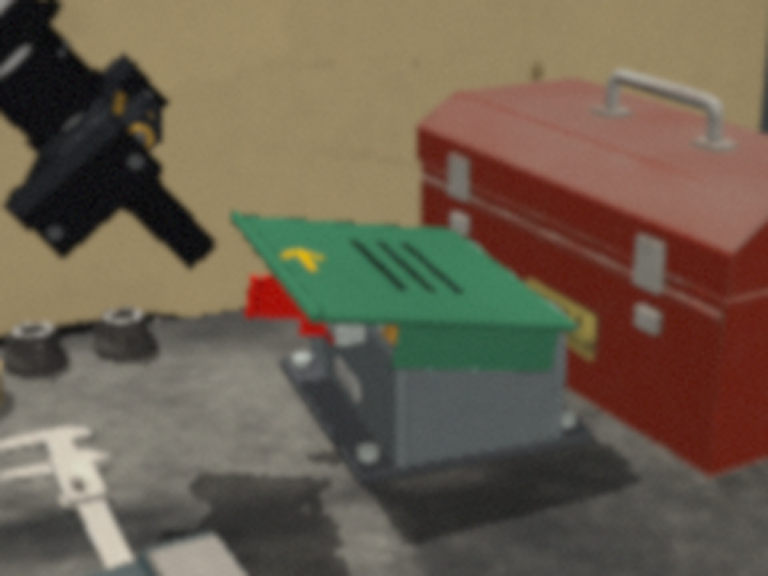

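Run:
```python
from h import *
p,M=state()
pts=np.array([p,p-M[:,2]*.07,p-M[:,2]*.04,p+M[:,1]*.015,p-M[:,1]*.015])
for c in CAM: print(c,((proj(c,pts)-[170,110])*3.2).round(0).tolist())
print(hood2world(P,[(175,4,0),(189,-36,0)]))
```

```text
t 7.6 unit mm [-147.8  -46.5  150.8] tilt 50.1 head-yaw -10.2 roll M[2,1] 0.0 F [ 0.4 -0.3  0.2] w 0.0004 q [ 0.32  0.49  2.3   4.15  0.44 -2.04]
scene [[280.0, 319.0], [201.0, 281.0], [236.0, 298.0], [291.0, 334.0], [269.0, 305.0]]
side [[201.0, 251.0], [120.0, 169.0], [155.0, 205.0], [202.0, 259.0], [201.0, 243.0]]
[[0.5045565  0.18647407 0.12152778]
 [0.48454025 0.18859745 0.0842338 ]]
```

```bash
python3 -m crank '0 0.25 0 -0.22 -0.04 0.36 1;0 0.25 0 -0.22 -0.04 0.36 1;0 0.26 0 -0.22 -0.04 0.36 1;0 0.26 0 -0.22 -0.04 0.36 1'; python3 stg.py -85 -42 88 35 -10
```

```text
time: 8.1
position: [0.4644, 0.1531, 0.0876]
tool_rot: [0.912, -0.129, 0.387, 0.048]
ft_force: [0.2, 0.2, 0.5]
grip_width: 0.0004
[([0.34, 0.87, 2.34, 3.74, 1.02, -1.52], True)]
t 8.1 unit mm [-128.6  -37.4   87.6] tilt 44.1 head-yaw -9.1 roll M[2,1] -0.012 F [0.2 0.2 0.5] w 0.0004 q [ 0.35  0.77  2.33  3.78  0.77 -1.58]
direct shift [ 0.77 -0.07  0.78] turn [-0.12  1.83 -0.08]
2 rows left; z along [0.081, 0.082, 0.083, 0.085, 0.086, 0.088]
-0.1 0.92 -0.04 0.35 0.09 0.27 1;-0.02 0.91 -0.04 0.32 0.05 0.23 1
```

```bash
python3 -m crank '-0.04 0.65 -0.03 0.25 -0.01 0.28 1;-0.04 0.65 -0.03 0.25 -0.01 0.28 1;-0.04 0.65 -0.03 0.25 -0.01 0.28 1'; python3 stg.py -83 -42 90 35 -10;  python3 - <<'E'
from rig import viewer
import cv2
for n in ("scene","side"):
    i=viewer.camera(n)["img"][:,:,::-1]
    cv2.imwrite(f"pics/c_{n}.png",cv2.resize(i[130:250,190:350],None,fx=4.8,fy=4.8,interpolation=cv2.INTER_CUBIC))
E
```

```text
time: 8.48
position: [0.5118, 0.1454, 0.0887]
tool_rot: [0.874, -0.121, 0.466, 0.062]
ft_force: [0.4, -0.4, -0.8]
grip_width: 0.0006
[([0.34, 0.86, 2.34, 3.74, 1.01, -1.53], True)]
t 8.47 unit mm [-80.6 -40.1  88.7] tilt 33.9 head-yaw -9.4 roll M[2,1] -0.005 F [ 0.4 -0.4 -0.8] w 0.0006 q [ 0.34  0.89  2.3   3.73  1.02 -1.53]
direct shift [-0.    0.06 -0.06] turn [-0.11 -0.22  0.  ]
1 rows left; z along [0.081, 0.083, 0.085, 0.086, 0.088, 0.09]
-0.11 -0.22 0 -0 0.28 -0.41 1
```

View pics/c_scene.png

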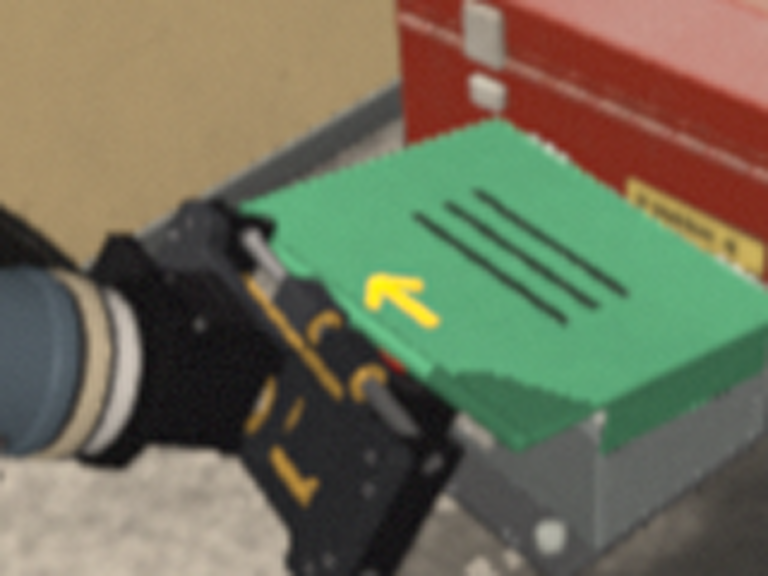

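View pics/c_side.png

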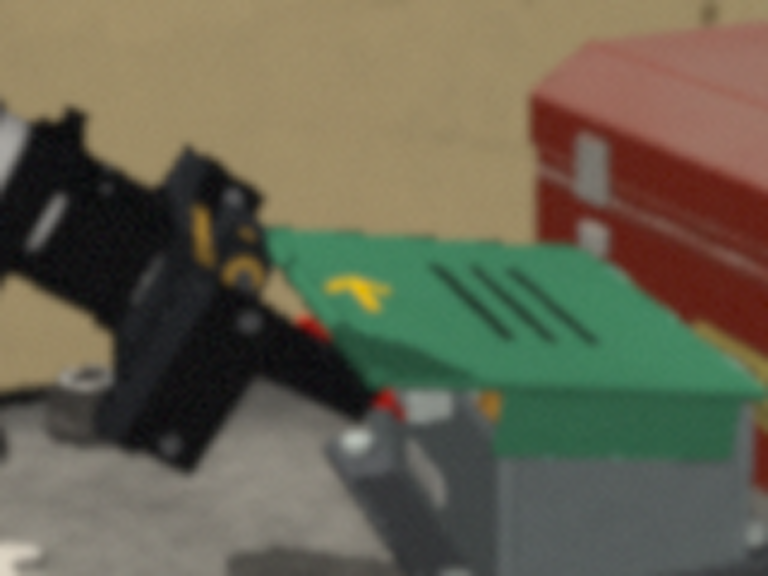

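```bash
python3 -m crank '-0.05 -0.1 0 0.02 -0.22 -0.05 1;-0.05 -0.1 0 0.02 -0.22 -0.05 1' ; python3 stg.py -83 -4 90 35 -10;python3 -m crank '0 0 0 0 0 0 1'; python3 -c "
from h import *
state()"
```

```text
time: 8.82
position: [0.5142, 0.1636, 0.0911]
tool_rot: [0.879, -0.124, 0.456, 0.064]
ft_force: [-0.2, -0.3, 0.1]
grip_width: 0.0007
[([0.44, 0.84, 2.26, 3.88, 0.93, -1.61], True)]
t 8.82 unit mm [-80.2 -21.7  91.1] tilt 35.2 head-yaw -9.9 roll M[2,1] -0.001 F [-0.2 -0.3  0.1] w 0.0007 q [ 0.39  0.85  2.26  3.83  0.93 -1.6 ]
direct shift [-0.11 -0.42 -0.1 ] turn [-0.01  0.04 -0.  ]
1 rows left; z along [0.084, 0.086, 0.087, 0.088, 0.089, 0.09]
-0.01 0.04 -0 -0.13 -0.19 -0.42 1
time: 8.95
position: [0.5144, 0.1645, 0.092]
tool_rot: [0.879, -0.124, 0.456, 0.063]
ft_force: [-0.2, -1.8, -0.2]
grip_width: 0.0004
t 8.95 unit mm [-80.1 -20.8  92. ] tilt 35.2 head-yaw -9.8 roll M[2,1] -0.003 F [-0.2 -1.8 -0.2] w 0.0004 q [ 0.39  0.85  2.26  3.83  0.93 -1.6 ]
```

```bash
python3 -m crank '0 0 0 -0.03 -0.22 -0.05 1;0 0 0 -0.03 -0.22 -0.05 1;0 0 0 0 0 0 1' ; python3 stg.py -83 -3 90 35 -10
python3 - <<'E'
from rig import viewer
import cv2
for n in ("scene","side"):
    i=viewer.camera(n)["img"][:,:,::-1]
    cv2.imwrite(f"pics/d_{n}.png",cv2.resize(i[170:230,220:320],None,fx=8,fy=8,interpolation=cv2.INTER_CUBIC))
E
```

```text
time: 9.32
position: [0.514, 0.1823, 0.0927]
tool_rot: [0.879, -0.125, 0.456, 0.063]
ft_force: [0.4, -2.5, -0.1]
grip_width: 0.0006
[([0.44, 0.84, 2.26, 3.88, 0.93, -1.61], True)]
t 9.32 unit mm [-82.4  -3.1  92.7] tilt 35.2 head-yaw -10.0 roll M[2,1] -0.003 F [ 0.4 -2.5 -0.1] w 0.0006 q [ 0.44  0.84  2.22  3.9   0.89 -1.64]
direct shift [-0.07 -0.    0.03] turn [-0.    0.04 -0.04]
1 rows left; z along [0.087, 0.087, 0.088, 0.089, 0.089, 0.09]
-0 0.04 -0.04 -0.08 0.24 -0.26 1
```

View pics/d_scene.png

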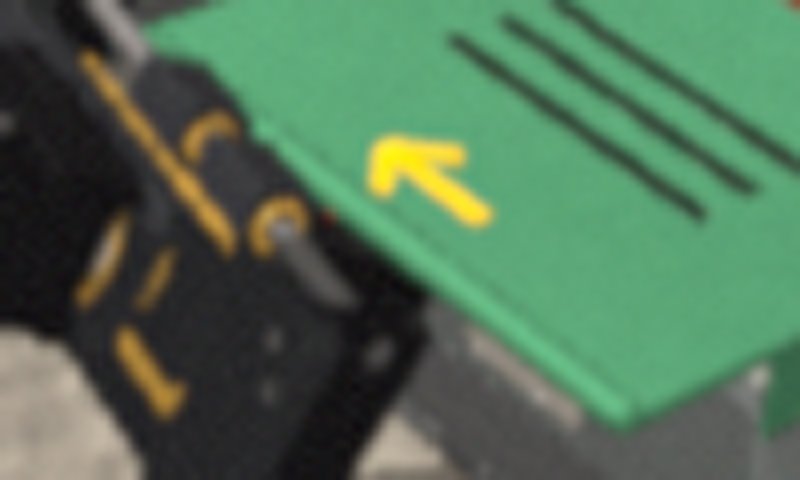

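View pics/d_side.png

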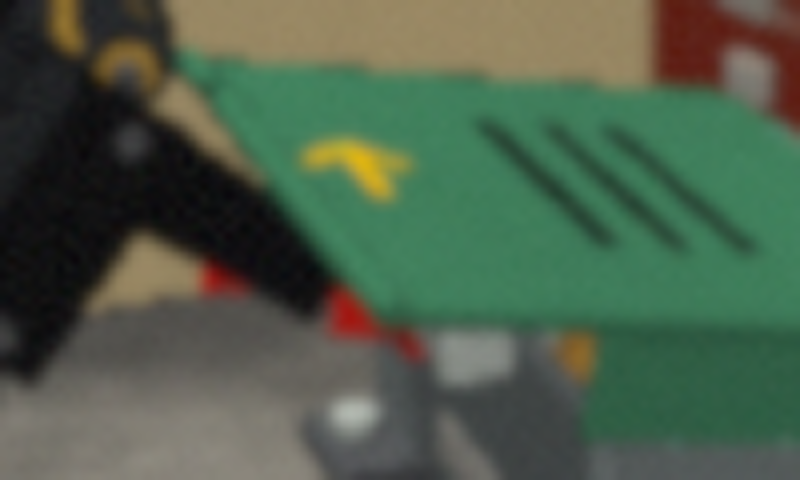

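Run:
```python
from h import *
for d in (0,12,16,18,20,24): print(d,((proj('side',hood2world(P,[(189,-36,d),(189,-6,d)]))-[220,170])*8).round(0).tolist())
```

```text
0 [[215.0, 314.0], [228.0, 208.0]]
12 [[205.0, 298.0], [218.0, 194.0]]
16 [[202.0, 293.0], [214.0, 189.0]]
18 [[200.0, 290.0], [213.0, 187.0]]
20 [[199.0, 288.0], [211.0, 184.0]]
24 [[195.0, 283.0], [208.0, 180.0]]
```

```bash
cat > lift.py <<'E'
from h import *; import sys
p,M=state()
c,s=np.cos(P[2]),np.sin(P[2]); q=p-[P[0],P[1],0]; u0=np.array([c*q[0]+s*q[1],-s*q[0]+c*q[1],q[2]])*1000
bar=lambda a:hood2world([0,0,0,a],[(175,4,0)])[0]*1000
th=np.arcsin(-M[2,2]); n=np.array([np.sin(th),0,np.cos(th)]); d=np.array([np.cos(th),0,-np.sin(th)])
def ang(u):
    T=u+9.5*n; tip=np.arctan2(T[2]-90,80-T[0])
    A=np.linspace(.1,1.4,1301); dist=np.array([(bar(a)-u)@n for a in A])
    k=np.where(dist>=14.5)[0]; return round(float(tip),3), round(float(A[k[0]]),3) if len(k) else None
print('now angle tip/bar',ang(u0))
a0=float(sys.argv[1]); y=float(sys.argv[2])
prev=u0
for a in [float(v) for v in sys.argv[3].split()]:
    off=u0-bar(a0); u=bar(a)+off; u[1]=y
    W=lambda v: unit2world(P,v/1000)[0]
    print(a,u.round(0),ang(u),'shift',(M.T@(W(u)-W(prev))/.04).round(2)); prev=u
E
python3 lift.py .16 -2 ".22 .28 .34 .40 .46 .52 .6 .7 .8 .9 1.0"
```

```text
t 9.43 unit mm [-82.4  -3.7  92.7] tilt 35.2 head-yaw -10.0 roll M[2,1] -0.002 F [-1.6 -3.4  0.7] w 0.0004 q [ 0.44  0.84  2.22  3.9   0.9  -1.64]
now angle tip/bar (0.066, 0.137)
0.22 [-80.  -2. 103.] (0.133, 0.198) shift [ 0.24 -0.05 -0.11]
0.28 [-77.  -2. 113.] (0.2, 0.258) shift [ 0.25 -0.01 -0.09]
0.34 [-74.  -2. 123.] (0.268, 0.319) shift [ 0.25 -0.02 -0.07]
0.4 [-70.  -2. 133.] (0.336, 0.379) shift [ 0.26 -0.02 -0.06]
0.46 [-65.  -2. 142.] (0.405, 0.439) shift [ 0.26 -0.02 -0.04]
0.52 [-60.  -2. 151.] (0.474, 0.499) shift [ 0.26 -0.02 -0.03]
0.6 [-52.  -2. 163.] (0.566, 0.579) shift [ 0.35 -0.03 -0.01]
0.7 [-42.  -2. 177.] (0.683, 0.679) shift [ 0.43 -0.05  0.02]
0.8 [-29.  -2. 189.] (0.8, 0.779) shift [ 0.43 -0.05  0.07]
0.9 [-16.  -2. 200.] (0.918, 0.878) shift [ 0.42 -0.06  0.11]
1.0 [ -1.  -2. 210.] (1.035, 0.978) shift [ 0.41 -0.06  0.15]
```

```bash
python3 -m crank '0 0 0 0.12 -0.05 -0.05 1;0 0 0 0.15 -0.01 -0.06 1;0 0 0 0.2 -0.01 -0.08 1;0 0 0 0.25 -0.01 -0.08 1' ; python3 lift.py .23 -2 ".28 .34 .40 .46 .52 .6"
python3 - <<'E'
from rig import viewer
import cv2
i=viewer.camera("side")["img"][:,:,::-1]
cv2.imwrite("pics/e.png",cv2.resize(i[150:230,220:350],None,fx=6,fy=6,interpolation=cv2.INTER_CUBIC))
E
```

```text
time: 9.93
position: [0.5187, 0.1814, 0.1196]
tool_rot: [0.882, -0.125, 0.449, 0.065]
ft_force: [-3.6, -1.2, -2.9]
grip_width: 0.0005
t 9.93 unit mm [-77.6  -3.5 119.6] tilt 36.0 head-yaw -10.3 roll M[2,1] 0.003 F [-3.6 -1.2 -2.9] w 0.0005 q [ 0.43  0.75  2.21  3.96  0.81 -1.74]
now angle tip/bar (0.241, 0.291)
0.28 [-75.  -2. 128.] (0.297, 0.34) shift [ 0.2  -0.05 -0.08]
0.34 [-72.  -2. 138.] (0.364, 0.399) shift [ 0.25 -0.01 -0.08]
0.4 [-68.  -2. 148.] (0.431, 0.459) shift [ 0.25 -0.02 -0.06]
0.46 [-63.  -2. 157.] (0.498, 0.518) shift [ 0.26 -0.02 -0.05]
0.52 [-58.  -2. 166.] (0.565, 0.578) shift [ 0.26 -0.02 -0.03]
0.6 [-50.  -2. 178.] (0.654, 0.658) shift [ 0.35 -0.03 -0.02]
```

View pics/e.png

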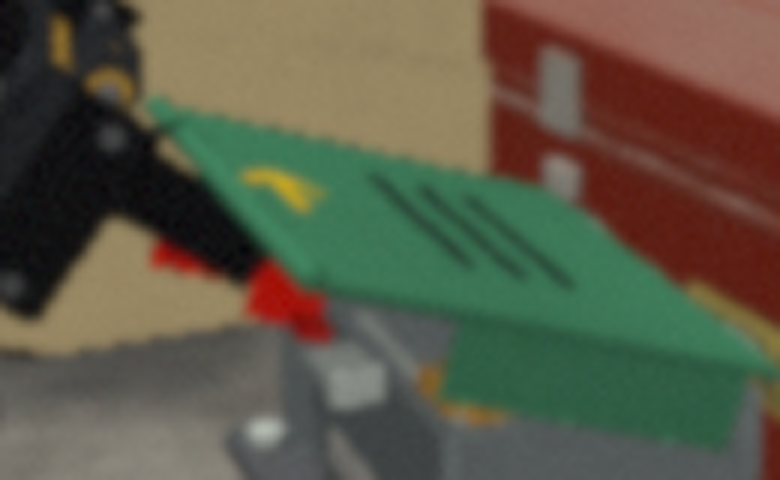

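```bash
python3 -m crank '0 0 0 0.25 -0.04 -0.08 1;0 0 0 0.28 -0.02 -0.07 1;0 0 0 0.28 -0.02 -0.06 1;0 0 0 0.3 -0.02 -0.05 1;0 0 0 0.3 -0.02 -0.03 1' ; python3 lift.py .63 -2 ".7 .8 .9 1.0 1.05"
```

```text
time: 10.6
position: [0.5421, 0.1779, 0.1763]
tool_rot: [0.882, -0.126, 0.449, 0.066]
ft_force: [0.8, -2.3, -6.0]
grip_width: 0.0005
t 10.6 unit mm [-53.9  -4.5 176.3] tilt 36.0 head-yaw -10.4 roll M[2,1] 0.003 F [ 0.8 -2.3 -6. ] w 0.0005 q [ 0.4   0.6   2.15  4.11  0.67 -1.98]
now angle tip/bar (0.632, 0.638)
0.7 [-46.  -2. 186.] (0.709, 0.708) shift [ 0.3  -0.1   0.01]
0.8 [-34.  -2. 198.] (0.819, 0.808) shift [ 0.43 -0.05  0.06]
0.9 [-21.  -2. 209.] (0.93, 0.908) shift [ 0.42 -0.06  0.1 ]
1.0 [ -6.  -2. 219.] (1.04, 1.008) shift [ 0.41 -0.06  0.14]
1.05 [  2.  -2. 224.] (1.095, 1.059) shift [ 0.2  -0.03  0.09]
```

```bash
python3 -m crank '0 0 0 0.32 -0.07 0.01 1;0 0 0 0.35 -0.05 0.04 1;0 0 0 0.35 -0.05 0.06 1;0 0 0 0.35 -0.05 0.08 1;0 0 0 0.35 -0.05 0.1 1' ; python3 lift.py 1.0 -2 "1.05 1.1"
python3 - <<'E'
from rig import viewer
import cv2
i=viewer.camera("side")["img"][:,:,::-1]
cv2.imwrite("pics/f.png",cv2.resize(i[110:270,200:360],None,fx=3.7,fy=3.7,interpolation=cv2.INTER_CUBIC))
E
```

```text
time: 11.22
position: [0.588, 0.1716, 0.2244]
tool_rot: [0.884, -0.126, 0.444, 0.067]
ft_force: [-2.6, -2.1, -5.4]
grip_width: 0.0005
t 11.22 unit mm [ -7.6  -6.  224.4] tilt 36.6 head-yaw -10.6 roll M[2,1] 0.006 F [-2.6 -2.1 -5.4] w 0.0005 q [ 0.34  0.49  2.03  4.34  0.53 -2.32]
now angle tip/bar (1.047, 1.029)
1.05 [ -0.  -2. 229.] (1.101, 1.08) shift [ 0.19 -0.13  0.07]
1.1 [  8.  -2. 233.] (1.154, 1.13) shift [ 0.19 -0.03  0.09]
```

View pics/f.png

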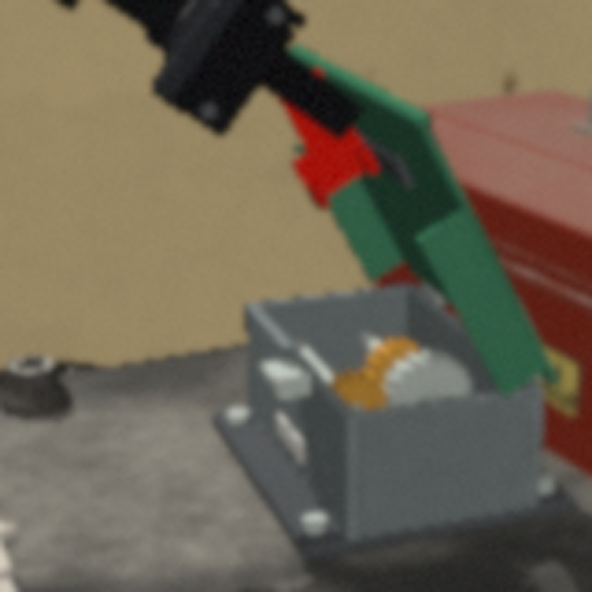

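```bash
python3 -m crank '0 0 0 -0.2 0.1 -0.03 1;0 0 0 -0.15 0.35 0 1;0 0 0 -0.05 0.4 -0.1 1;0 0 0 0 0.4 -0.2 1' ; python3 lift.py 1.04 -2 "1.05"
python3 - <<'E'
from rig import viewer
import cv2
i=viewer.camera("side")["img"][:,:,::-1]
cv2.imwrite("pics/g.png",cv2.resize(i[110:270,200:360],None,fx=3.7,fy=3.7,interpolation=cv2.INTER_CUBIC))
E
```

```text
time: 11.78
position: [0.5635, 0.1284, 0.2325]
tool_rot: [0.876, -0.126, 0.46, 0.068]
ft_force: [0.4, 0.0, -0.4]
grip_width: 0.0004
t 11.78 unit mm [-27.4 -51.6 232.5] tilt 34.6 head-yaw -10.5 roll M[2,1] 0.002 F [ 0.4  0.  -0.4] w 0.0004 q [ 0.26  0.46  2.15  4.08  0.56 -2.1 ]
now angle tip/bar (0.974, 0.998)
1.05 [-26.  -2. 233.] (0.984, 1.007) shift [-0.09 -1.23 -0.17]
```

View pics/g.png

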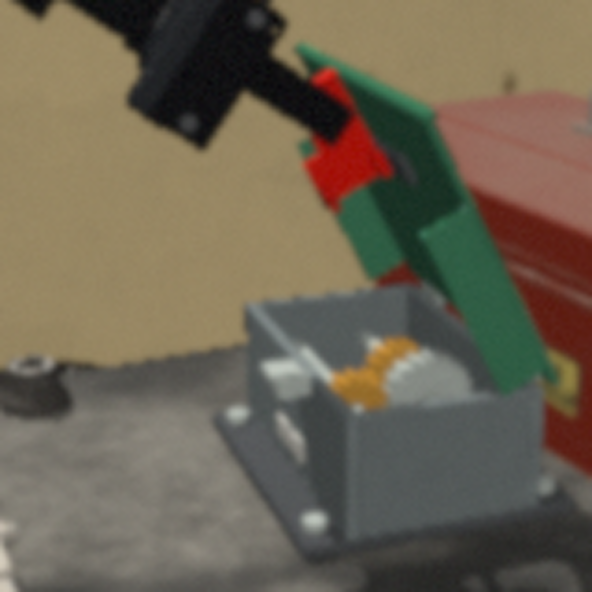

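```bash
python3 -m crank '0 0 0 0 0 -0.4 1;0 0 0 0 0 -0.6 1;0 0 0 0 0 -0.7 1;0 0 0 0 0 -0.7 1' ; python3 -m crank '0 0 0 0 0 0 1;0 0 0 0 0 0 1'
python3 - <<'E'
from h import *
from rig import viewer
state()
for n in ("side","scene"):
    p=viewer.camera(n); i=p["img"][:,:,::-1]
    cv2.imwrite(f"pics/h_{n}.png",cv2.resize(i[110:270,200:360],None,fx=3.7,fy=3.7,interpolation=cv2.INTER_CUBIC))
for a in (.87,.95,1.0,1.05,1.1):
    q=P.copy();q[3]=a
    W=hood2world(q,[(178,4,108),(178,4,-108),(189,-36,0),(189,-6,0)])
    print(a,*[((proj(c,W)-[200,110])*3.7).round(0).tolist() for c in ('side','scene')])
E
```

```text
time: 12.32
position: [0.49, 0.1502, 0.295]
tool_rot: [0.872, -0.127, 0.468, 0.069]
ft_force: [-0.1, 0.5, -0.4]
grip_width: 0.0008
time: 12.58
position: [0.4913, 0.1517, 0.2988]
tool_rot: [0.87, -0.127, 0.471, 0.068]
ft_force: [0.1, -0.5, -0.5]
grip_width: 0.0002
t 12.57 unit mm [-101.7  -35.9  298.8] tilt 33.1 head-yaw -10.4 roll M[2,1] -0.002 F [ 0.1 -0.5 -0.5] w 0.0002 q [ 0.4   0.27  2.19  4.42  0.59 -2.38]
0.87 [[252.0, 78.0], [368.0, 156.0], [239.0, 148.0], [278.0, 111.0]] [[203.0, 53.0], [452.0, 216.0], [267.0, 181.0], [297.0, 136.0]]
0.95 [[269.0, 63.0], [389.0, 138.0], [256.0, 126.0], [298.0, 93.0]] [[217.0, 34.0], [469.0, 194.0], [280.0, 157.0], [313.0, 113.0]]
1.0 [[280.0, 55.0], [403.0, 128.0], [268.0, 113.0], [310.0, 82.0]] [[226.0, 23.0], [479.0, 181.0], [289.0, 142.0], [323.0, 100.0]]
1.05 [[292.0, 47.0], [418.0, 118.0], [280.0, 101.0], [324.0, 72.0]] [[236.0, 12.0], [490.0, 168.0], [299.0, 127.0], [334.0, 87.0]]
1.1 [[304.0, 40.0], [432.0, 109.0], [292.0, 90.0], [338.0, 63.0]] [[246.0, 2.0], [501.0, 156.0], [309.0, 113.0], [345.0, 74.0]]
```

View pics/h_side.png

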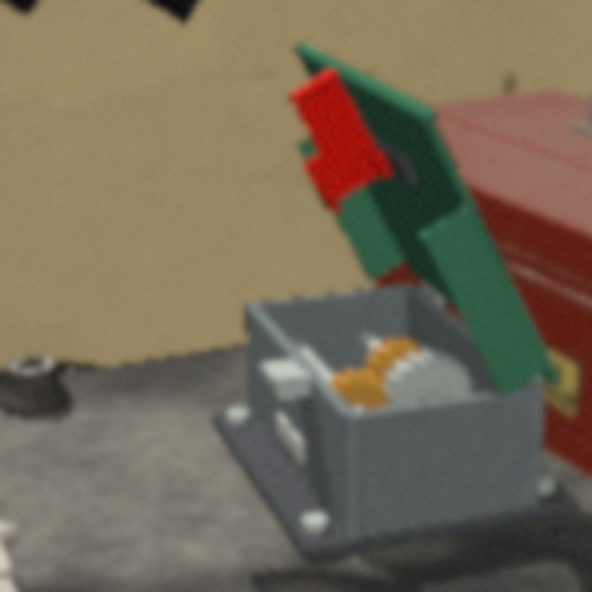

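View pics/h_scene.png

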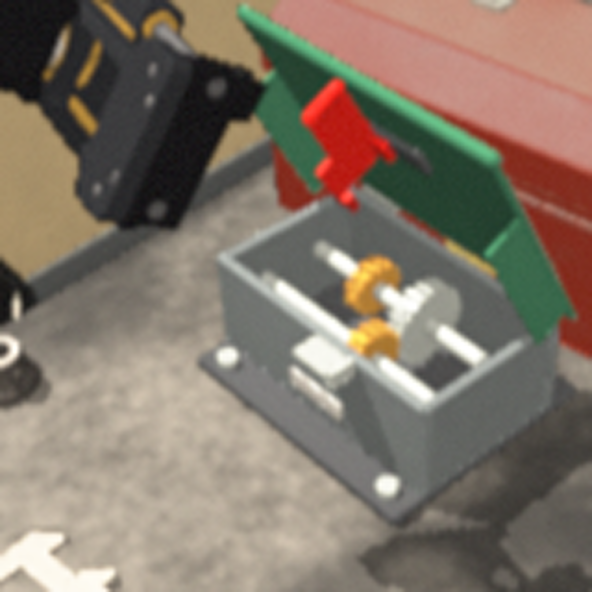

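```bash
python3 -c "
from rig import robot
print(robot.hand_in()); o=robot.get_obs(); print(o['time'],o['ft_force'])"
```

```text
the job is handed in; nothing more can be done
None
the job is handed in; nothing more can be done
```

The hood now stands open at about 62° and the red catch has sprung back to its home position. I handed the job in at about 12.7 s. The closed fingers reached under the front edge and pushed the catch about 17–18 mm to the left. They held it there while lifting the hood, then let the catch go and drew back about 100 mm.

**Last checks:**
- **Hood angle:** the front edge in the side picture matches 1.08–1.1 rad. Before letting go, the finger position had suggested slightly less, about 1.04 rad; both are above 50°.
- **Catch:** the tab corner lies within a few enlarged-picture pixels of where it should be with the catch home.
- **Contact:** the wrist force is at noise level, under 1 N. Both pictures show the gripper clear of the hood and unit.
- **Forces:** wrist readings at the ends of the moves never passed about 7 N.

**What disagreed:**
- The push force read 2.5–3.4 N, against about 3.2 N expected. That made it only a rough check on how far the catch had moved, so I relied mainly on the picture.
- My fitted model of the arm was about 6 mm off near the bench, so I worked from the measured tool position there.

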